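# Shift the bench gearbox from second into third

## Robot

A 6-joint arm with a two-finger parallel gripper is mounted at the origin on the work surface; the furniture and walls round the work are solid. World frame = base frame: x ahead of the robot, y to its left, z up, the work surface at z = 0. Lengths are in m, angles in rad, forces in N, time in s.
With the tool pointing down it reaches from about 0.375 to 0.9 m from the base axis. Payload 3.1 kg.
Tool frame: the origin (TCP) lies at the very end of the fingers, on their centre line; the grasp point (between the pads) lies 19 mm behind it (grip_depth is the distance from the TCP to the grasp point, in m); z points along the fingers, y is the line along which they close (so a half turn about z gives the same grasp; the last joint's range is limited). The gripper opens to 85 mm and grips with 20 to 120 N. Pads are 22 mm wide; open, the fingers measure 114 mm over their backs; the gripper's body (76 mm by 85 mm) begins 54 mm behind the grasp point. The pads swing forward as they close: fully open they stand 13 mm farther back than shut.
Start: joints at [-0.178, 0.527, 1.433, -0, 1.181, -0.178], TCP at [0.625, 0, 0.231] pointing down, gripper open.
Joint ranges: [-3.08, 3.08], [-0.75, 2.2], [0.22, 2.44], [-1.43, 4.57], [0, 2.65], [-2.85, 2.85]. Speed limits (rad/s): [2.79, 2.79, 3.14, 3.14, 3.14, 3.14].

## Interface

Orientations are given as a unit quaternion [x, y, z, w].
In Python, from station import * gives the robot as it stands.
- The arm moves only by the tool apply_moves, never from a script. Its argument "plan" is a list of rows, each a list of 7 numbers: the shift along the tool's x, y, z in m, then the turn, a rotation vector about the tool's x, y, z in rad, then the gripper command: -1 is fully open, 1 is shut, values between are in proportion. In form: [[dx, dy, dz, wx, wy, wz, jaw], ...]. A call has 1 to 8 rows; each row shifts and turns the commanded pose from where the row before left it, along the tool's axes as they then stand; what a row does not reach is not made up. A row lasts 1/8 s, in which the tool goes at most 62.5 mm and 10.7 degrees, less where a joint would pass 70% of its speed; a pose out of reach is approached as far as the arm can. A call is refused whole if a number of a shift passes 0.0625 or a number of a turn 0.188, either way. A call with a gripper value outside its range is refused whole. The fingers move at their own pace and stop on an object; "force" is the grip in N (left out, the last holds). Time passes only in rows, so rows that do not move let the fingers close. It gives the time, the measured TCP pose, the force, the opening and the grip force at its end, in the units of the state.
- sense(): the state, without advancing time (a new reading comes with each control period).
- snapshot(name): name is "scene" or "side" or "wrist"; returns the picture (400x640x3 uint8, red, green, blue); there is no depth.
- calibration(name): a dict with "camera_matrix" (3x3 intrinsics, pixels), "R" (3x3) and "t" (3): a world point X has camera coordinates R X + t; the wrist camera has in their place "mount" (4x4, takes a point from camera to tool coordinates, whose origin is the TCP and whose axes are the flange's). Camera axes: x right, y down, z forward; pixel columns grow to the right and rows downward; lengths in m; the calibration is good to about 2 mm. A picture is of the moment at which its call begins: read the wrist's pose just before it. calibration takes no time and is no camera call.
- sign_off(): hands the job in; it is judged then, once.
The state is a dict: "t": time; "q": joint angles; "qd": joint speeds; "tau": joint torques, N m; "tcp_pos": TCP position; "tool_rot": TCP orientation; "force": force on the tool from outside, world axes, zero at the start; "ft_torque": the same for the moment, N m; "finger_gap": opening from 0.0 (shut) to 1.0 (fully open); "gripper_force": force on a finger pad.
Only numpy, scipy, OpenCV 4.12 (cv2) and the standard library are available. Lean on these libraries where they do the work, as an engineer would, in place of code of your own. Each camera call takes 0.05 s, during which the arm holds its last target. There are 200 camera calls.

## Task

The gearbox on the bench stands in second, the near left slot of its H-shaped gate. Without gripping it, push the black-knobbed gear lever with the fingers into third: out to neutral, across to the right, then forward (away from the robot) all the way into the far right slot until it stops, without running into first or fourth on the way. Push gently, never take the lever between the fingers, leave the figure, jar and cup beside the gearbox where they are, and finish with the lever resting in third.

Things in the scene. Friction and masses are not known exactly. Their poses are not given: they have to be found in the camera images.
- gearbox: grey gearbox housing fixed to the bench, 162 x 140 x 62 mm, with a raised aluminium gate frame (88 x 84 mm, top 90 mm above the bench). Origin: centre of its underside. x = forward, away from the robot, towards the longer shaft stub (yaw within 0.4 rad of straight ahead), y = left, z = up
- neutral (a point): centre of the H-shaped opening, at the top of the gate plate, 90 mm above the gearbox origin, same axes. A neutral channel 19 mm wide runs across (along y); four slots 17 mm wide run along x at y = +16 and -16 mm. First: far left; second: near left; third: far right; fourth: near right. The tongues between the slots have round noses facing the channel
- lever: gear lever: 12 mm steel stick with a black pear-shaped knob (30 mm across, 44 mm high). Origin: the ball joint it tilts about, 25 mm above the gearbox origin; z runs up the stick
- knob (a point): centre of the knob, 130 mm up the lever from its pivot, so 155 mm above the bench in neutral, about 147 mm in second or third. The knob reaches from 23 mm below to 21 mm above it. In second it is about 38 mm back and 33 mm left of the gate's centre, in third 38 mm forward and 33 mm right
- select (a joint): sideways tilt of the lever, rad: -0.275 fully left (slots of first and second), 0 middle, +0.275 fully right (third and fourth), hard stops. In a slot it has play, 0.22 to 0.275. It stays where it is left; about 2 N at the knob moves it
- shift (a joint): fore-and-aft tilt of the lever, rad: -0.30 fully back (second, fourth), 0 neutral, +0.30 fully forward (first, third), hard stops. The lever crosses only near neutral (within 0.057; the round noses guide it in from about 0.09). It stays where it is left; about 3 N at the knob moves it. Start: -0.30 to -0.22
- figure_2: bystander: small dark wire figure on a round foot, 42 x 43 x 77 mm, loose, left of the gearbox; origin under its foot
- jar_0: bystander: pigment jar with a dark lid, 41 mm across, 50 mm high, loose, right of the gearbox; origin under it
- cup_resin: bystander: small grey mixing cup, 34 mm across, 36 mm high, loose, right of the gearbox towards the front; origin under it
There are look-alikes about, which are no part of the job. What is meant by the gearbox is not brown, and is the smaller of those in its own colour.

How it is judged:
On the way, in this order (a step that is already met when the one before it is completed fails the run):
1. the lever has come across to the right through neutral (value of joint select above 0.15 rad and value of joint shift between -0.15 and 0.15 rad).
2. the lever is fully forward in third (value of joint select above 0.19 rad and value of joint shift above 0.26 rad), for 0.1 s.
At the end, for the whole second after the job is handed in: the lever rests in third, the far right slot: tilted right by more than 0.19 rad and forward by more than 0.26 rad (within about 5 mm of the stop at the knob); figure, jar and cup within 15 mm of where they stood (all of step 2 and velocity of joint shift between -0.05 and 0.05 rad/s and distance of each of figure_2, jar_0, cup_resin from where it was at the start of the episode below 0.015 m); the robot touches nothing.
It fails at once if the lever was run into first (far left slot) (value of joint select below 0 rad and value of joint shift above 0.2 rad).
It fails at once if the lever was run into fourth (near right slot) (value of joint select above 0 rad and value of joint shift below -0.2 rad).
It fails at once if the lever was taken between the fingers (contact force between the fingers and lever above 1 N and x of the grasp point in the frame of knob between -0.012 and 0.012 m and y of the grasp point in the frame of knob between -0.012 and 0.012 m and z of the grasp point in the frame of knob below 0.03 m).
It fails at once if the lever was forced with more than 40 N (contact force between the fingers and lever above 40 N).
It fails at once if a bystander was knocked or lifted (distance of any of figure_2, jar_0, cup_resin from where it was at the start of the episode above 0.02 m or angle between any of figure_2, jar_0, cup_resin's own z axis and vertical above 0.5 rad).
It also fails if it takes over 58 s, if anything falls off the work surface, if the arm or the gripper's body presses on something with over 40 N, if the wrist force passes 120 N, or if a joint passes its speed limit or range.

## Working session

There is one attempt and no reset: what is moved stays moved. The work goes in short steps, Python scripts to look and compute and a tool call to move; the robot and the scene stay as the last step left them, time stands still between calls to the robot, and variables do not carry over. Pictures are saved under pics/ and viewed, at most 10 in all, crops included, and the job is handed in when it is done.

Besides the shell and the picture viewer there is one more tool, called after "Call:" in YAML: its name, and indented under it one key for each argument. apply_moves: Moves the arm, as the interface text tells. Its arguments: {"type":"object","properties":{"plan":{"type":"array"},"force":{"type":"number"}},"required":["plan"]}

```bash
mkdir -p pics; python3 - <<'E'
from station import *
import cv2
s=sense();print(s['t'],s['tcp_pos'],s['tool_rot'],s['finger_gap'])
for n in("scene","side"):
    cv2.imwrite(f"pics/{n}0.png",snapshot(n)[...,::-1]);c=calibration(n)
    print(n,c['camera_matrix'].tolist(),(-c['R'].T@c['t']).round(3),c['R'].round(2).tolist())
print(calibration('wrist'))
E
```

```text
0.0 [6.24275262e-01 1.62699999e-04 2.30333137e-01] [ 7.07113188e-01  7.07099513e-01 -6.17087225e-04 -9.14645095e-04] 0.9986425583434251
scene [[451.47959495191526, 0.0, 321.9968992715504], [0.0, 451.47959495191526, 198.21336718588705], [0.0, 0.0, 1.0]] [-0.125 -0.433  0.633] [[0.57, -0.82, 0.0], [-0.45, -0.31, -0.84], [0.69, 0.48, -0.54]]
side [[426.78817869476865, 0.0, 319.3731471429282], [0.0, 426.78817869476865, 202.33392226714037], [0.0, 0.0, 1.0]] [0.524 0.881 0.64 ] [[-1.0, 0.03, -0.02], [0.03, 0.5, -0.87], [-0.01, -0.87, -0.5]]
{'camera_matrix': array([[350.86378682,   0.        , 323.9039089 ],
       [  0.        , 350.86378682, 201.20459888],
       [  0.        ,   0.        ,   1.        ]]), 'mount': array([[ 7.04175944e-04, -9.53491073e-01, -3.01420435e-01,
         7.58179587e-02],
       [ 9.99998584e-01,  2.10784965e-04,  1.66940693e-03,
        -9.24737988e-04],
       [-1.52822971e-03, -3.01421184e-01,  9.53489871e-01,
        -1.42267371e-01],
       [ 0.00000000e+00,  0.00000000e+00,  0.00000000e+00,
         1.00000000e+00]])}
```

View pics/scene0.png

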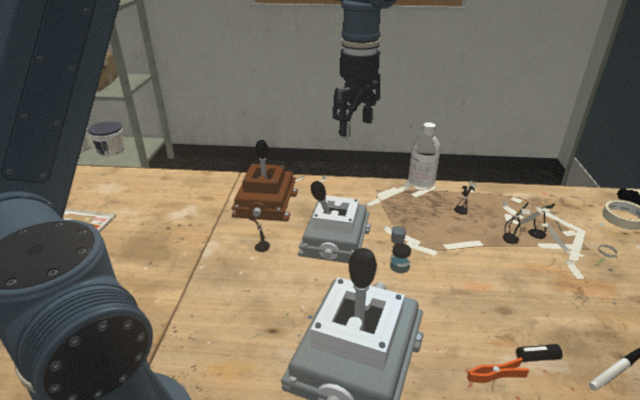

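View pics/side0.png

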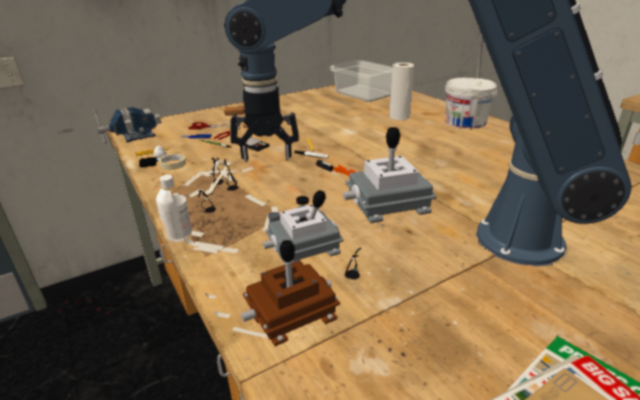

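The target is the smaller grey gearbox: gate near (337,210) in scene and (303,218) in side. Its knob is at (319,190) and (319,198). The figure stands to its left, and the jar and cup to its right.

```bash
cat > h.py <<'E'
import numpy as np,cv2
from station import *
def ray(n,p):
    c=calibration(n);d=c['R'].T@np.linalg.solve(c['camera_matrix'],[p[0],p[1],1]);return -c['R'].T@c['t'],d
def plane(n,p,z):
    o,d=ray(n,p);return o+d*(z-o[2])/d[2]
def tri(a,b):
    A=np.zeros((3,3));v=np.zeros(3)
    for n,p in(("scene",a),("side",b)):
        o,d=ray(n,p);d/=np.linalg.norm(d);P=np.eye(3)-np.outer(d,d);A+=P;v+=P@o
    return np.linalg.solve(A,v)
E
python3 - <<'E'
from h import *
a=cv2.imread('pics/scene0.png');b=cv2.imread('pics/side0.png')
k=[]
for im,(x0,y0,x1,y1) in((a,(305,175,332,203)),(b,(310,186,330,209))):
    g=im[y0:y1,x0:x1].max(2);m=(g<60).astype(np.uint8)
    n,l,st,ce=cv2.connectedComponentsWithStats(m);i=1+st[1:,4].argmax();k.append(ce[i]+[x0,y0]);print(st[i],k[-1])
print('knob',tri(*k))
for n,im,(x0,y0,x1,y1) in(("scene",a,(300,190,375,245)),("side",b,(260,200,345,255))):
    c=im[y0:y1,x0:x1];m=(c.min(2)>150).astype(np.uint8)
    nn,l,st,ce=cv2.connectedComponentsWithStats(m);i=1+st[1:,4].argmax()
    pts=np.argwhere(l==i)[:,::-1]+[x0,y0]
    q=cv2.convexHull(np.array([plane(n,p,.09)[:2] for p in pts],np.float32))
    print(n,len(pts),cv2.minAreaRect(q))
cv2.imwrite('pics/crop0.png',np.hstack([cv2.resize(a[170:280,290:420],None,fx=3,fy=3,interpolation=2),cv2.resize(b[180:290,240:370],None,fx=3,fy=3,interpolation=2)]))
E
```

```text
[  6   7  14  19 191] [318.0052356  190.51832461]
[  3   5  12  17 138] [318.5        198.71014493]
knob [0.51075946 0.01547206 0.14775345]
scene 642 ((0.5514316558837891, -0.00241074338555336), (0.09309776872396469, 0.08583072572946548), 22.20703887939453)
side 556 ((0.5548195242881775, 0.007944360375404358), (0.10536506026983261, 0.10886178910732269), 26.61178207397461)
```

View pics/crop0.png

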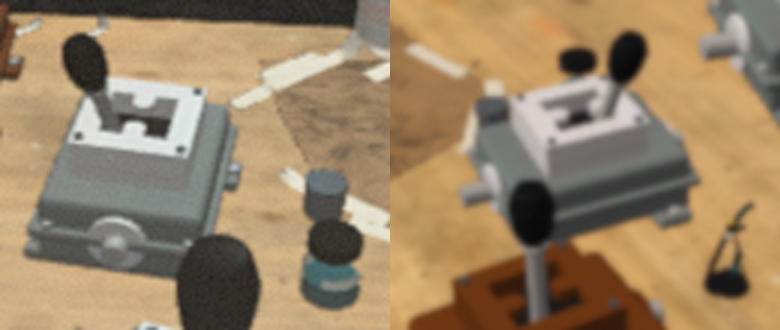

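The crop shows the gate frame's corners clearly in the scene view, at (326,196), (359,200), (353,223) and (314,217) full-image. The lever is near-left, which is second.

```bash
python3 - <<'E'
from h import *
# scene/side corner pixels from crops
S=np.array([[108,78],[207,90],[188,158],[72,140]])/3+[290,170]
D=np.array([[122-0,97],[240,68],[268,120],[158,140]])/3+[240,180]
for n,P in(("scene",S),("side",D)):
    Q=np.array([plane(n,p,.09)[:2] for p in P]);print(n,Q.round(4).tolist(),Q.mean(0),cv2.minAreaRect(Q.astype(np.float32)))
# bystanders
for nm,a,b in(("jar top",(335,228),(188,48)),("cup top",(325,180),(103,103)),("fig foot",None,(335,283))):
    if a: print(nm,tri(np.array(a)/3+[290,170],np.array(b)/3+[240,180]))
    else: print(nm,plane("side",np.array(b)/3+[240-130,180],0))
print(plane("scene",(262,246),0))
E
```

```text
scene [[0.5764, 0.0408], [0.6043, -0.0279], [0.5242, -0.0606], [0.4964, 0.0165]] [ 0.55030833 -0.00781308] ((0.550953209400177, -0.00740756094455719), (0.08649765700101852, 0.08196725696325302), 19.836008071899414)
side [[0.6054, -0.025], [0.5065, -0.0665], [0.4866, 0.0177], [0.574, 0.0415]] [ 0.54311753 -0.00809726] ((0.5394388437271118, -0.006441719830036163), (0.10723051428794861, 0.08530256152153015), 22.754098892211914)
jar top [ 0.55218134 -0.16121124  0.05768443]
cup top [ 0.63129849 -0.1163608   0.02890092]
fig foot [0.74291325 0.09678477 0.        ]
[0.44218172 0.12025999 0.        ]
```

Call:
apply_moves:
  plan:
    - [0, -0.041, 0, 0, 0, 0, 1]
    - [0, -0.041, 0, 0, 0, 0, 1]
    - [0, -0.041, 0, 0, 0, 0, 1]
    - [-0.004, -0.041, 0, 0, 0, 0, 1]
    - [0, 0, 0, 0, 0, -0.18, 1]
    - [0, 0, 0, 0, 0, -0.18, 1]
    - [0, 0, 0, 0, 0, 0, 1]
    - [0, 0, 0, 0, 0, 0, 1]
  force: 20

```text
t: 1.1
tcp_pos: [0.4609, -0.0039, 0.2312]
tool_rot: [0.57, 0.822, -0.0, -0.0]
force: [-0.1, 0.4, 1.2]
finger_gap: 0.0
gripper_force: 0.0
```

```bash
python3 - <<'E'
from h import *
from scipy.spatial.transform import Rotation as Ro
s=sense();print(s['t'],s['tcp_pos'],Ro.from_quat(s['tool_rot']).as_matrix().round(3).tolist(),s['force'],s['finger_gap'])
a=np.vstack([snapshot("scene")[100:300,180:480],snapshot("side")[60:260,180:480]]);w=snapshot("wrist")
cv2.imwrite('pics/m1.png',np.hstack([a,cv2.resize(w,(480,300)).copy() if 0 else cv2.copyMakeBorder(cv2.resize(w,(480,300)),0,100,0,0,0)])[...,::-1])
E
```

```text
1.1 [ 0.46091284 -0.00393529  0.23115368] [[-0.35, 0.937, -0.0], [0.937, 0.35, 0.0], [0.0, -0.0, -1.0]] [-0.06676721  0.38191814  1.19823144] 0.00011614489210544231
```

View pics/m1.png

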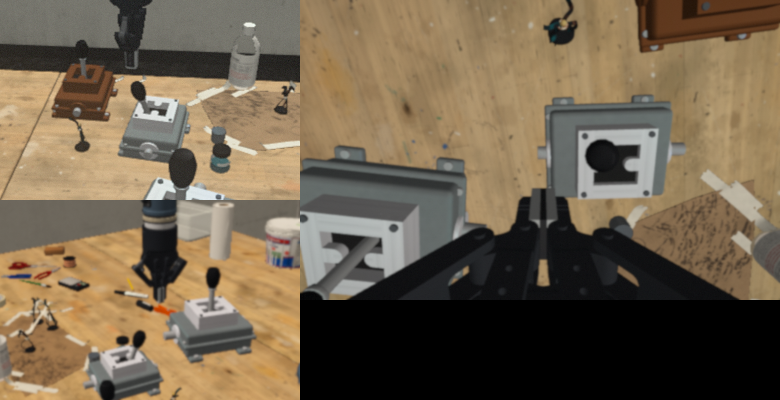

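The wrist view shows the gate squarely aligned with the tool, with corners at (578,130), (670,128), (668,196) and (582,198), and the knob at (602,156). The big gearbox is behind, so I'll check its lever clearance.

```bash
cat >> h.py <<'E'
from scipy.spatial.transform import Rotation as Ro
def wplane(p,z,s=None):
    s=s or sense();c=calibration('wrist');M=c['mount'];R=Ro.from_quat(s['tool_rot']).as_matrix()
    o=R@M[:3,3]+s['tcp_pos'];d=R@M[:3,:3]@np.linalg.solve(c['camera_matrix'],[p[0],p[1],1]);return o+d*(z-o[2])/d[2]
E
python3 - <<'E'
from h import *
f=lambda p:((p[0]-300)*4/3,p[1]*4/3)
Q=np.array([wplane(f(p),.09)[:2] for p in((578,130),(670,128),(668,196),(582,198))]);print(Q.round(4).tolist(),Q.mean(0),cv2.minAreaRect(Q.astype(np.float32)))
w=snapshot('wrist');m=(w[170:240,370:430].max(2)<45).astype(np.uint8)
n,l,st,ce=cv2.connectedComponentsWithStats(m);i=1+st[1:,4].argmax();c=ce[i]+[370,170];print(st[i],c,'knob',wplane(c,.15))
print('big knob',tri((362,268),(393,138)))
E
```

```text
[[0.4926, 0.0193], [0.5865, 0.057], [0.6248, -0.0173], [0.5296, -0.0559]] [0.55838805 0.00078617] ((0.558721661567688, 0.0010095052421092987), (0.1087988093495369, 0.08353585749864578), 22.04591941833496)
[  11   17   49   53 2114] [407.28997162 213.43282876] knob [0.51395017 0.01255396 0.15      ]
big knob [ 0.30125318 -0.20690316  0.20501269]
```

Call:
apply_moves:
  plan:
    - [0, 0, 0.03, 0, 0, 0, 1]
    - [0, 0, 0.03, 0, 0, 0, 1]
    - [0, 0, 0.029, 0, 0, 0, 1]
    - [0, 0.01, 0, 0, 0, 0, 1]
    - [0, 0, 0, 0, 0, 0, 1]

```text
t: 1.92
tcp_pos: [0.4723, -0.0005, 0.1431]
tool_rot: [0.569, 0.822, 0.001, 0.001]
force: [-0.3, 0.2, 0.1]
finger_gap: 0.001
gripper_force: 0.0
```

Call:
apply_moves:
  plan:
    - [0, 0.004, 0, 0, 0, 0, 1]
    - [0, 0.003, 0, 0, 0, 0, 1]
    - [0, 0.003, 0, 0, 0, 0, 1]
    - [0, 0, 0, 0, 0, 0, 1]

```text
t: 2.42
tcp_pos: [0.48, 0.0031, 0.1426]
tool_rot: [0.569, 0.822, 0.0, 0.0]
force: [0.0, -0.2, 0.1]
finger_gap: -0.001
gripper_force: 0.0
```

Call:
apply_moves:
  plan:
    - [0, 0.003, 0, 0, 0, 0, 1]
    - [0, 0.003, 0, 0, 0, 0, 1]
    - [0, 0, 0, 0, 0, 0, 1]

```text
t: 2.8
tcp_pos: [0.4844, 0.0053, 0.1422]
tool_rot: [0.569, 0.822, -0.001, -0.001]
force: [-2.7, -1.2, 2.6]
finger_gap: -0.001
gripper_force: 1.7
```

Call:
apply_moves:
  plan:
    - [0, 0.004, 0, 0, 0, 0, 1]
    - [0, 0.004, 0, 0, 0, 0, 1]
    - [0, 0.004, 0, 0, 0, 0, 1]
    - [0, 0.004, 0, 0, 0, 0, 1]
    - [0, 0.004, -0.002, 0, 0, 0, 1]
    - [0, 0.004, -0.002, 0, 0, 0, 1]
    - [0, 0, 0, 0, 0, 0, 1]

```text
t: 3.68
tcp_pos: [0.5085, 0.0138, 0.1464]
tool_rot: [0.569, 0.822, 0.0, 0.0]
force: [-1.9, -0.0, -0.5]
finger_gap: -0.001
gripper_force: 0.6
```

```bash
python3 - <<'E'
from h import *
w=snapshot("wrist");a=snapshot("scene");b=snapshot("side")
cv2.imwrite('pics/w2.png',w[...,::-1]);cv2.imwrite('pics/s2.png',a[...,::-1])
k=lambda im,s:cv2.resize(im,None,fx=s,fy=s,interpolation=2)
cv2.imwrite('pics/m2.png',np.vstack([np.hstack([k(a[170:270,290:420],3),k(b[170:270,240:370],3)]),k(w[80:330,250:640],2)[:300,:780]])[...,::-1])
E
```

```text
(no output)
```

View pics/m2.png

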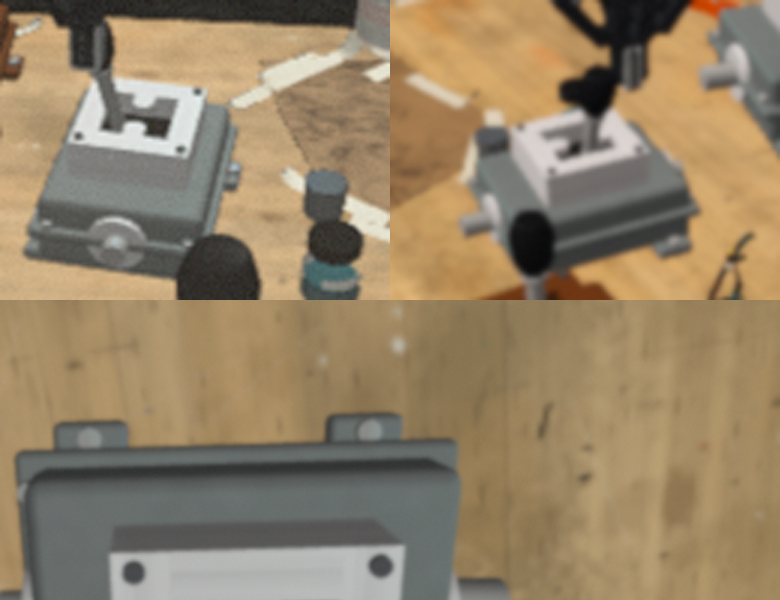

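The wrist view now shows the gate's left edge, from (305,208) to (452,202) in the full frame. The lever is most of the way to neutral.

```bash
python3 - <<'E'
from h import *
s=sense();P=[wplane(p,.09,s)[:2] for p in((305,208),(452.5,202.5))];print(P,np.linalg.norm(P[1]-P[0]))
d=P[1]-P[0];th=np.arctan2(d[1],d[0]);f=np.array([np.cos(th),np.sin(th)]);l=np.array([-f[1],f[0]])
C=(P[0]+P[1])/2-.042*l;print('yaw',th,'C',C,'tcp rel',(s['tcp_pos'][:2]-C)@f,(s['tcp_pos'][:2]-C)@l)
w=cv2.imread('pics/w2.png');cv2.imwrite('pics/w2b.png',cv2.resize(w[180:400,230:520],None,fx=2.5,fy=2.5))
E
```

```text
[array([0.49363403, 0.01776183]), array([0.57464689, 0.05191433])] 0.0879174468103609
yaw 0.3989608605216755 C [ 0.55045583 -0.00386345] tcp rel -0.03209090285885301 0.032510822630989644
```

View pics/w2b.png

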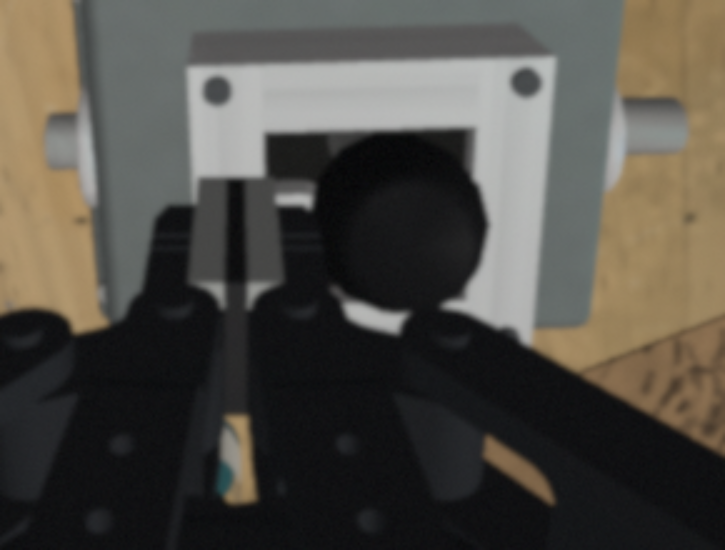

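```bash
python3 - <<'E'
from h import *
s=sense();C=np.array([.5505,-.0039]);th=.39;f=np.array([np.cos(th),np.sin(th)]);l=np.array([-f[1],f[0]])
for p in((390,268.8),(424.5,268)):
  k=wplane(p,.155,s)[:2]-C;print(k@f,k@l)
E
```

```text
-0.005260607416147388 0.03514292712725638
0.009416997090772428 0.03506987198268821
```

Call:
apply_moves:
  plan:
    - [0, 0.004, 0, 0, 0, 0, 1]
    - [0, 0, 0, 0, 0, 0, 1]
    - [0, -0.017, 0, 0, 0, 0, 1]
    - [0, 0, 0, 0, 0, -0.033, 1]
    - [0.05, 0, -0.002, 0, 0, 0, 1]
    - [0, 0.045, 0, 0, 0, 0, 1]
    - [0, 0, 0, 0, 0, 0, 1]
    - [0, 0, 0, 0, 0, 0, 1]

```text
t: 4.82
tcp_pos: [0.5186, 0.0726, 0.1483]
tool_rot: [0.555, 0.832, 0.0, 0.0]
force: [0.5, 0.6, -0.3]
finger_gap: 0.003
gripper_force: 0.0
```

```bash
python3 - <<'E'
from h import *
s=sense();C=np.array([.5505,-.0039]);th=.39;f=np.array([np.cos(th),np.sin(th)]);l=np.array([-f[1],f[0]])
k=s['tcp_pos'][:2]-C;print(k@f,k@l,s['tcp_pos'],s['force'])
w=snapshot('wrist');a=snapshot('scene');b=snapshot('side');k=lambda im,s:cv2.resize(im,None,fx=s,fy=s,interpolation=2)
cv2.imwrite('pics/m3.png',np.vstack([np.hstack([k(a[170:260,290:420],3),k(b[170:260,240:370],3)]),cv2.copyMakeBorder(k(w[120:400],1.1),0,0,0,76,0)[:,:780]])[:600,...,::-1])
E
```

```text
-0.00045916571243093465 0.08286320402220045 [0.51857168 0.07256636 0.14826416] [ 0.54319207  0.60185544 -0.28588204]
```

View pics/m3.png

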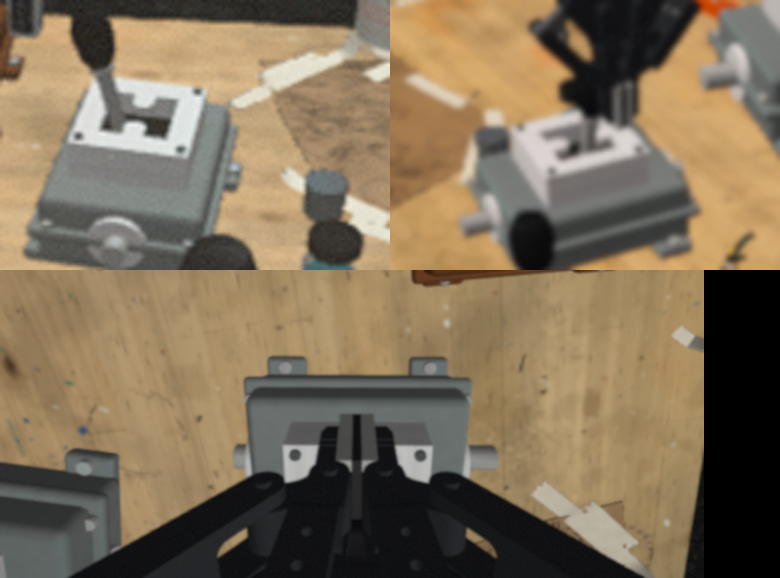

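Call:
apply_moves:
  plan:
    - [-0.012, 0, 0, 0, 0, 0, 1]
    - [-0.006, 0, 0, 0, 0, 0, 1]
    - [-0.005, 0, 0, 0, 0, 0, 1]
    - [-0.005, 0, 0, 0, 0, 0, 1]
    - [-0.004, 0, 0, 0, 0, 0, 1]
    - [-0.004, 0, 0, 0, 0, 0, 1]
    - [-0.004, 0, 0, 0, 0, 0, 1]

```text
t: 5.85
tcp_pos: [0.5334, 0.0354, 0.1483]
tool_rot: [0.555, 0.832, -0.0, -0.0]
force: [-1.2, 1.7, 1.3]
finger_gap: 0.005
gripper_force: 1.1
```

Call:
apply_moves:
  plan:
    - [-0.004, 0, 0, 0, 0, 0, 1]
    - [-0.004, 0, 0, 0, 0, 0, 1]
    - [-0.004, 0, 0, 0, 0, 0, 1]

```text
t: 6.22
tcp_pos: [0.5381, 0.0242, 0.1483]
tool_rot: [0.555, 0.832, -0.0, 0.0]
force: [-0.8, 1.5, 1.6]
finger_gap: 0.001
gripper_force: 1.0
```

Call:
apply_moves:
  plan:
    - [-0.004, 0, 0, 0, 0, 0, 1]
    - [-0.004, 0, 0, 0, 0, 0, 1]
    - [-0.004, 0, 0, 0, 0, 0, 1]
    - [-0.004, 0, 0, 0, 0, 0, 1]
    - [-0.004, 0, 0, 0, 0, 0, 1]

```text
t: 6.85
tcp_pos: [0.5457, 0.0057, 0.1483]
tool_rot: [0.555, 0.832, -0.0, -0.0]
force: [-0.8, 1.2, 1.6]
finger_gap: 0.002
gripper_force: 0.8
```

Call:
apply_moves:
  plan:
    - [-0.004, 0, 0, 0, 0, 0, 1]
    - [-0.004, 0, 0, 0, 0, 0, 1]
    - [-0.003, 0, 0, 0, 0, 0, 1]

```text
t: 7.22
tcp_pos: [0.5496, -0.0043, 0.148]
tool_rot: [0.555, 0.832, -0.0, -0.0]
force: [-0.2, 1.3, -0.2]
finger_gap: -0.001
gripper_force: 0.8
```

```bash
python3 - <<'E'
from h import *
s=sense();C=np.array([.5505,-.0039]);th=.39;f=np.array([np.cos(th),np.sin(th)]);l=np.array([-f[1],f[0]])
k=s['tcp_pos'][:2]-C;print(k@f,k@l,s['tcp_pos'],s['force'])
w=snapshot('wrist');a=snapshot('scene');b=snapshot('side');k=lambda im,s:cv2.resize(im,None,fx=s,fy=s,interpolation=2)
cv2.imwrite('pics/m4.png',np.vstack([np.hstack([k(a[170:260,290:420],3),k(b[170:260,240:370],3)]),cv2.copyMakeBorder(k(w[120:400],1.1),0,0,0,76,0)[:,:780]])[:600,...,::-1])
E
```

```text
-0.0009581086483873761 -6.864287845944125e-05 [ 0.54963993 -0.00432775  0.14799561] [-0.2249358   1.25357084 -0.20740564]
```

View pics/m4.png

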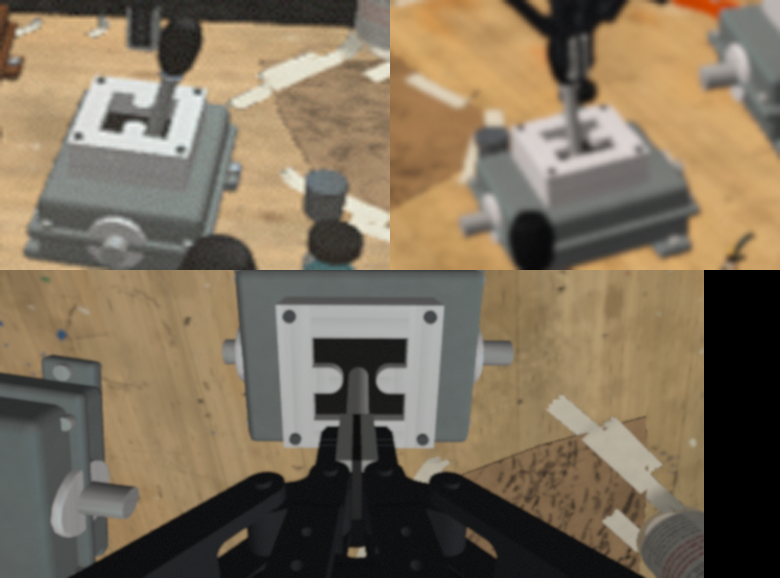

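The lever has come across the channel; its stick is through the centre at (358,380) and nearly at the right-hand end. A few more millimetres to go.

Call:
apply_moves:
  plan:
    - [-0.003, 0, 0, 0, 0, 0, 1]
    - [-0.002, 0, 0, 0, 0, 0, 1]
    - [0, 0, 0, 0, 0, 0, 1]

```text
t: 7.75
tcp_pos: [0.5517, -0.0089, 0.1483]
tool_rot: [0.555, 0.832, -0.0, -0.0]
force: [-0.1, 0.9, 0.3]
finger_gap: 0.002
gripper_force: 0.6
```

Call:
apply_moves:
  plan:
    - [-0.0015, 0, 0, 0, 0, 0, 1]
    - [0, 0, 0, 0, 0, 0, 1]

```text
t: 8.0
tcp_pos: [0.5523, -0.0103, 0.1483]
tool_rot: [0.555, 0.832, -0.0, 0.0]
force: [-0.1, 2.3, -0.9]
finger_gap: -0.002
gripper_force: 0.7
```

Call:
apply_moves:
  plan:
    - [-0.0015, 0, 0, 0, 0, 0, 1]
    - [0, 0, 0, 0, 0, 0, 1]

```text
t: 8.25
tcp_pos: [0.5529, -0.0117, 0.1483]
tool_rot: [0.555, 0.832, -0.0, 0.0]
force: [-0.2, 1.0, -0.8]
finger_gap: -0.0
gripper_force: 0.7
```

Call:
apply_moves:
  plan:
    - [-0.0015, 0, 0, 0, 0, 0, 1]
    - [0, 0, 0, 0, 0, 0, 1]

```text
t: 8.5
tcp_pos: [0.5533, -0.0128, 0.1482]
tool_rot: [0.556, 0.831, 0.0, -0.0]
force: [-1.0, 2.2, -1.3]
finger_gap: 0.0
gripper_force: 1.1
```

Call:
apply_moves:
  plan:
    - [-0.0015, 0, 0, 0, 0, 0, 1]
    - [0, 0, 0, 0, 0, 0, 1]

```text
t: 8.75
tcp_pos: [0.5536, -0.0139, 0.1481]
tool_rot: [0.556, 0.831, 0.0, -0.001]
force: [-1.4, 3.7, -1.6]
finger_gap: 0.0
gripper_force: 1.9
```

The force is rising, so the lever is at the right-hand stop. I'll back off, go round behind it, and lower slightly for the push forward.

Call:
apply_moves:
  plan:
    - [0.028, 0, 0, 0, 0, 0, 1]
    - [0, -0.03, 0, 0, 0, 0, 1]
    - [0, -0.03, 0, 0, 0, 0, 1]
    - [-0.026, 0, 0, 0, 0, 0, 1]
    - [-0.026, 0, 0.002, 0, 0, 0, 1]
    - [0, 0.012, 0, 0, 0, 0, 1]
    - [0, 0.01, 0, 0, 0, 0, 1]
    - [0, 0, 0, 0, 0, 0, 1]

```text
t: 9.75
tcp_pos: [0.5289, -0.0503, 0.1464]
tool_rot: [0.555, 0.832, 0.0, 0.001]
force: [-0.9, 0.2, 0.1]
finger_gap: -0.001
gripper_force: 0.0
```

```bash
python3 - <<'E'
from h import *
s=sense();C=np.array([.5505,-.0039]);th=.39;f=np.array([np.cos(th),np.sin(th)]);l=np.array([-f[1],f[0]])
k=s['tcp_pos'][:2]-C;print(k@f,k@l,s['tcp_pos'],s['force'])
w=snapshot('wrist');a=snapshot('scene');k=lambda im,s:cv2.resize(im,None,fx=s,fy=s,interpolation=2)
cv2.imwrite('pics/m5.png',np.hstack([k(a[170:270,310:390],3),k(w[100:400,180:500],1.7)[:, :540]] if 0 else [k(a[170:290,310:390],3),k(w[160:400,200:520],1.5)])[...,::-1])
E
```

```text
-0.037565334477453444 -0.03469762777082594 [ 0.52894712 -0.05027406  0.14644547] [-0.90886833  0.18484943  0.05583951]
```

View pics/m5.png

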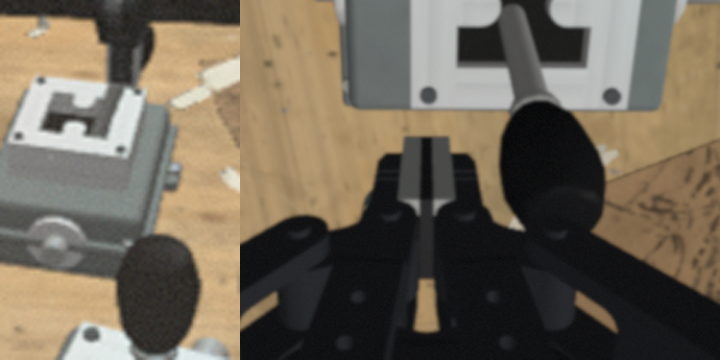

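The lever is fully right, with its stick at the right end of the channel. The fingers are behind the knob and clear of it, so I push forward.

Call:
apply_moves:
  plan:
    - [0, 0.005, 0, 0, 0, 0, 1]
    - [0, 0.005, 0, 0, 0, 0, 1]
    - [0, 0.004, 0, 0, 0, 0, 1]
    - [0, 0.004, 0, 0, 0, 0, 1]
    - [0, 0.004, 0, 0, 0, 0, 1]

```text
t: 10.48
tcp_pos: [0.5488, -0.0428, 0.1466]
tool_rot: [0.555, 0.832, -0.0, 0.0]
force: [-2.0, -0.2, 3.6]
finger_gap: -0.0
gripper_force: 1.8
```

Call:
apply_moves:
  plan:
    - [0, 0.004, 0.001, 0, 0, 0, 1]
    - [0, 0.004, 0.001, 0, 0, 0, 1]
    - [0, 0.004, 0.001, 0, 0, 0, 1]
    - [0, 0.004, 0.001, 0, 0, 0, 1]

```text
t: 10.98
tcp_pos: [0.5633, -0.0363, 0.1421]
tool_rot: [0.555, 0.832, 0.0, -0.0]
force: [-2.3, -0.7, 2.3]
finger_gap: -0.0
gripper_force: 1.3
```

Call:
apply_moves:
  plan:
    - [0, 0.003, 0.001, 0, 0, 0, 1]
    - [0, 0.002, 0, 0, 0, 0, 1]
    - [0, 0, 0, 0, 0, 0, 1]

```text
t: 11.35
tcp_pos: [0.5677, -0.0344, 0.141]
tool_rot: [0.555, 0.832, -0.0, -0.0]
force: [-1.8, 0.2, -0.5]
finger_gap: -0.002
gripper_force: 0.9
```

Call:
apply_moves:
  plan:
    - [0, 0.003, 0, 0, 0, 0, 1]
    - [0, 0.002, 0, 0, 0, 0, 1]
    - [0, 0, 0, 0, 0, 0, 1]

```text
t: 11.72
tcp_pos: [0.5722, -0.0325, 0.141]
tool_rot: [0.555, 0.832, -0.0, -0.0]
force: [-1.7, -0.5, -0.3]
finger_gap: -0.0
gripper_force: 0.9
```

Call:
apply_moves:
  plan:
    - [0, 0.002, 0, 0, 0, 0, 1]
    - [0, 0, 0, 0, 0, 0, 1]

```text
t: 11.98
tcp_pos: [0.5744, -0.0319, 0.1413]
tool_rot: [0.555, 0.832, 0.0, -0.0]
force: [-2.1, -0.4, -0.6]
finger_gap: 0.001
gripper_force: 0.9
```

Call:
apply_moves:
  plan:
    - [0, 0.002, 0, 0, 0, 0, 1]
    - [0, 0, 0, 0, 0, 0, 1]

```text
t: 12.22
tcp_pos: [0.5763, -0.0311, 0.1413]
tool_rot: [0.555, 0.832, 0.0, 0.0]
force: [-2.4, -0.6, -1.7]
finger_gap: 0.003
gripper_force: 1.0
```

Call:
apply_moves:
  plan:
    - [0, 0.002, 0, 0, 0, 0, 1]
    - [0, 0, 0, 0, 0, 0, 1]

```text
t: 12.48
tcp_pos: [0.5775, -0.0305, 0.1412]
tool_rot: [0.555, 0.832, -0.0, -0.001]
force: [-4.1, -1.8, -0.8]
finger_gap: -0.001
gripper_force: 1.8
```

Call:
apply_moves:
  plan:
    - [0, 0.002, 0, 0, 0, 0, 1]
    - [0, 0, 0, 0, 0, 0, 1]

```text
t: 12.72
tcp_pos: [0.5786, -0.0298, 0.1409]
tool_rot: [0.555, 0.832, -0.001, -0.001]
force: [-5.3, -1.4, -1.2]
finger_gap: -0.003
gripper_force: 2.6
```

Call:
apply_moves:
  plan:
    - [0, 0.003, 0, 0, 0, 0, 1]
    - [0, 0, 0, 0, 0, 0, 1]
    - [0, 0, 0, 0, 0, 0, 1]

```text
t: 13.1
tcp_pos: [0.5802, -0.0289, 0.1406]
tool_rot: [0.555, 0.832, -0.002, -0.002]
force: [-8.0, -3.2, -0.8]
finger_gap: -0.001
gripper_force: 3.7
```

Call:
apply_moves:
  plan:
    - [0, -0.02, 0, 0, 0, 0, 1]
    - [0, -0.03, 0, 0, 0, 0, 1]
    - [0, -0.03, 0, 0, 0, 0, 1]
    - [0, 0, -0.04, 0, 0, 0, 1]
    - [0, 0, -0.04, 0, 0, 0, 1]
    - [0, 0, 0, 0, 0, 0, 1]

```text
t: 13.85
tcp_pos: [0.5132, -0.0602, 0.2254]
tool_rot: [0.556, 0.831, 0.002, 0.006]
force: [0.1, -0.3, -0.0]
finger_gap: 0.0
gripper_force: 0.0
```

```bash
python3 - <<'E'
from h import *
s=sense();print(s['tcp_pos'],s['force'])
a=snapshot('scene');b=snapshot('side');k=lambda im,s:cv2.resize(im,None,fx=s,fy=s,interpolation=2)
cv2.imwrite('pics/m6.png',np.hstack([k(a[170:280,290:420],3),k(b[170:280,240:370],3)])[...,::-1])
E
```

```text
[ 0.51324135 -0.06018334  0.22542371] [ 0.07269641 -0.31707237 -0.0449775 ]
```

View pics/m6.png

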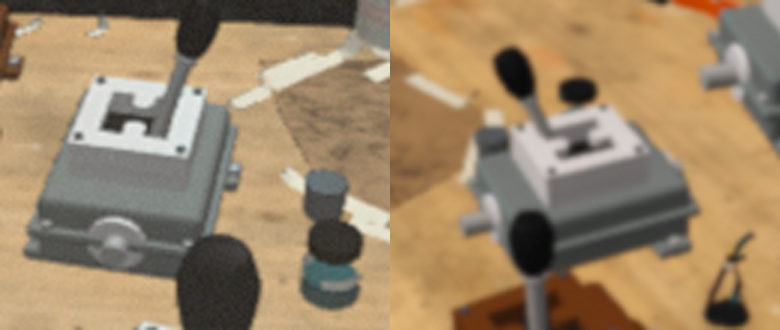

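The lever stands in the far right slot, with its knob at scene (356,179) and side (282,195). The figure, jar and cup are where they were. One numeric check, then I hand in.

```bash
python3 - <<'E'
from h import *
C=np.array([.5505,-.0039]);th=.39;f=np.array([np.cos(th),np.sin(th)]);l=np.array([-f[1],f[0]])
K=tri((356,179.3),(281.7,195));k=K[:2]-C;print(K,k@f,k@l)
if k@f>.034 and k@l<-.026: print(sign_off())
E
```

```text
[ 0.59954264 -0.02019468  0.14208947] 0.03916493650845077 -0.033716545613424964
the job is handed in; nothing more can be done
None
```

The lever is resting in third and the job is handed in: the last camera check put the knob 39 mm forward and 34 mm right of the gate's centre, and the fingers were clear of it. The figure, jar and cup looked unmoved.

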